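# Seat the hinge packers in the spring gauge rack

### The arm

A 6-joint arm with a two-finger parallel gripper is mounted at the origin on the work surface. World frame = base frame: x ahead of the robot, y to its left, z up, the work surface at z = 0. Lengths are in m, angles in rad, forces in N, time in s.
With the tool pointing down it reaches from about 0.325 to 0.85 m from the base axis. Payload 15.5 kg.
Tool frame: the origin (TCP) lies on the front face of the gripper's body, between the roots of the fingers; the fingertips stand 78 mm ahead of it and the grasp point (between the pads) lies 60 mm ahead of it (env.finger_overhang is the distance from the TCP to the fingertips, in m); z points along the fingers, y is the line along which they close (so a half turn about z gives the same grasp; the last joint's range is limited). The gripper opens to 91 mm and grips with 3 to 60 N. Pads are 32 mm wide; open, the fingers measure 118 mm over their backs; the gripper's body (76 mm by 178 mm) begins 60 mm behind the grasp point.
Start: joints at [-1.419, 0.494, 1.345, -0, 1.302, -0.096], TCP at [0.153, -0.606, 0.292] pointing down, gripper open.
Joint ranges: [-2.91, 2.91], [-0.82, 2.16], [0.22, 2.67], [-1.22, 4.37], [0.12, 2.79], [-3.08, 3.08]. Speed limits (rad/s): [1.89, 1.89, 2.57, 3.01, 3.01, 3.01].

### API

Orientations are given as a unit quaternion [w, x, y, z].
In Python, from rig import monitor, optics, env, spotter gives the robot as it stands. The module is installed in compiled form; this text tells all that it offers.
- The arm moves only by the tool servo_tool, never from a script. Its arguments are lists of equal length, an entry for each row: "offset": the shift along the world's x, y, z normalised to -1 to 1, where 1 is 50 cm, a list of three; "twist": the turn, a rotation vector about the world's x, y, z normalised to -1 to 1, where 1 is 0.12 rad, a list of three; "claw": the opening, from 0 (shut) to 1 (fully open). A call has 1 to 20 rows; each row shifts and turns the commanded pose from where the row before left it; what a row does not reach is not made up. A row lasts 1/10 s, in which the tool goes at most 50 mm and 8.59 degrees, less where a joint would pass 70% of its speed; a pose out of reach is approached as far as the arm can. A call with a number of a shift or a turn outside -1 to 1 is refused whole. A call with a gripper value outside its range is refused whole. The fingers move at their own pace and stop on an object; "squeeze" is the grip in N (left out, the last holds). Time passes only in rows, so rows that do not move let the fingers close. It gives the time, the measured TCP pose, the force, the opening and the grip force at its end, in the units of the state.
- monitor.get_obs(): the state, without advancing time (a new reading comes with each control period).
- optics.camera(name): name is "scene" or "top"; returns the picture (480x640x3 uint8, red, green, blue); there is no depth.
- optics.camera_params(name): a dict with "fov_y" (degrees; the focal length in pixels is half the picture's height over the tangent of half this angle, whatever the lens; pixels are square), "cx", "cy" (the principal point, pixels), "xyz" and "rotation" of the camera in the world. Camera axes: x right, y down, z forward; pixel columns grow to the right and rows downward; lengths in m; the calibration is good to about 2 mm. A picture is of the moment at which its call begins. camera_params takes no time and is no camera call.
- env.finish_job(): hands the job in; it is judged then, once.
Trained networks look in the newest picture that a camera, given by its name, has taken for a name from the list of things; names that differ only in an ending like _2 or _b are one class to them, and where a whole thing is asked for, a point or a joint stands for the part that bears it (a point fixed in the world has none). Each returns a list of dicts, best first, with "conf" (0 to 1); they miss things now and then, are a little off and sometimes report something else, mostly with a low value. They report only what shows in the picture. A call takes as long as a camera call. They do not tell look-alikes from the thing itself.
- spotter.recognise(thing, camera): "at" ([column, row] in pixels, amid what is visible of it).
- spotter.landmark_of(thing, camera): "at" ([column, row] in pixels: a listed point, or the origin of a listed thing).
The state is a dict: "time_s": time; "joints": joint angles; "qd": joint speeds; "tau": joint torques, N m; "position": TCP position; "tool_rot": TCP orientation; "force": force on the tool from outside, world axes, zero at the start; "moment": the same for the moment, N m; "opening": finger opening in m; "grip_force": force on a finger pad.
Only numpy, scipy, OpenCV 4.12 (cv2) and the standard library are available. Lean on these libraries where they do the work, as an engineer would, in place of code of your own. Each camera call takes 0.05 s, during which the arm holds its last target. There are 200 camera calls.

### The job

Put the two hinge packers back into the gauge rack: the thin brass plate in the narrow slot and the thick aluminium plate in the wide slot, each standing upright. Push each one down through the grip of its slot until you feel it land on the cushioned stop hidden below and sit on it, but never force or ram it, then let go. Leave the middle slot empty and the other things on the sill where they are.

Things in the scene. Friction and masses are not known exactly. Their poses are not given: they have to be found in the camera images.
- thin_plate: loose brass hinge packer, 10 mm thick (its y), 40 mm wide (its x), 78 mm tall (its z), about 0.25 kg, standing on its narrow end on the sill; origin at the centre of its underside
- thick_plate: loose aluminium hinge packer, 18 mm thick (its y), 40 mm wide (its x), 78 mm tall (its z), about 0.15 kg, standing on its narrow end on the sill; origin at the centre of its underside
- slot_narrow: fixed blackened brass block with brass marks, 56 (x) x 60 (y) x 58 mm (z), its slot open at the top, for the 10 mm plate; origin at the centre of its underside, 8 mm above the sill. The slot runs along the block's x (46 mm long, end walls). Three such blocks stand in a row along their y, 66 mm apart, in any order. A seated plate is centred on the block with its y along the block's y
- slot_middle: fixed block like the other two but with copper marks, for a 14 mm plate that is not here; stays empty; origin at the centre of its underside
- slot_wide: fixed blackened brass block with aluminium marks, 56 (x) x 60 (y) x 58 mm (z), its slot open at the top, for the 18 mm plate; origin at the centre of its underside, 8 mm above the sill. The slot runs along the block's x (46 mm long, end walls). Three such blocks stand in a row along their y, 66 mm apart, in any order. A seated plate is centred on the block with its y along the block's y
- door_knob: loose white ceramic door knob, 62 mm across, 68 mm high, bystander; origin at the centre of its underside
- fish_fob: loose wooden key fob shaped like a fish, 90 x 30 x 14 mm, bystander; origin at the centre of its underside
- key_box: loose chromed key box, 90 x 140 x 64 mm, 1.5 kg, bystander; origin at the centre of its underside
- wax_tin: loose green round wax tin, 72 mm across, 45 mm high, bystander; origin at the centre of its underside
- screwdriver: loose screwdriver, 190 mm long, lying on the sill, bystander; origin under its middle
- slot_narrow_mouth (a point): centre of the mouth of slot_narrow, 58 mm above the block's underside. Opening in y here 22 mm, narrowing downwards. Rigid cheek on -y: slopes in over 12 mm, below that upright at y = -5 mm. Sprung cheek on +y: slopes in over 16 mm, then upright at y = +2.5 mm at rest; yields up to 6 mm (4 N at rest + 0.4 N/mm) and pinches the plate
- slot_wide_mouth (a point): centre of the mouth of slot_wide, 58 mm above the block's underside. Opening in y here 30 mm, narrowing downwards. Rigid cheek on -y: slopes in over 12 mm, below that upright at y = -9 mm. Sprung cheek on +y: slopes in over 16 mm, then upright at y = +6.5 mm at rest; yields up to 6 mm (4 N at rest + 0.4 N/mm) and pinches the plate
- rack: fixed wooden base, 70 x 212 x 8 mm, under the blocks; origin under its centre. In narrow and wide slots the pinch stops a plate from falling: pushing takes up to 15 N past the slopes, then steady 4-8 N. Lower down a sprung, damped stop (5 N/mm, 4 mm travel), hidden, its top 12 to 26 mm above the block's underside, reset each time, must be felt. Over 25 N on it is ramming
Mind the look-alikes: they are no part of the job. What is shaped like the thick_plate but blue or purple is not meant.

How it is judged:
At the end, for the whole second after the job is handed in: Thin plate in the narrow slot, thick plate in the wide slot: each upright within 7 degrees, within 6 mm of its slot's centre, at rest, and bearing on its hidden stop with more than 0.5 N. Fingers off (contact force between thin_plate and slot_narrow_stop_c0 above 0.5 N and contact force between thick_plate and slot_wide_stop_c0 above 0.5 N and angle between each of thin_plate, thick_plate's own z axis and vertical below 0.12 rad and horizontal distance between thin_plate and slot_narrow below 0.006 m and horizontal distance between thick_plate and slot_wide below 0.006 m and linear speed of each of thin_plate, thick_plate below 0.02 m/s); the robot touches nothing.
It fails at once if a plate is rammed onto its stop (more than 25 N) (contact force between thin_plate and slot_narrow_stop_c0 above 25 N or contact force between thick_plate and slot_wide_stop_c0 above 25 N).
It fails at once if a plate is forced against a block (more than 50 N over all contacts) (contact force between any of thin_plate, thick_plate and slot_narrow above 50 N or contact force between any of thin_plate, thick_plate and slot_middle above 50 N or contact force between any of thin_plate, thick_plate and slot_wide above 50 N).
It fails at once if another thing on the sill is moved by more than 30 mm (distance of any of door_knob, fish_fob, key_box, wax_tin, screwdriver from where it was at the start of the episode above 0.03 m).
It also fails if it takes over 59 s, if anything falls off the work surface, if the arm or the gripper's body presses on something with over 40 N, if the wrist force passes 120 N, or if a joint passes its speed limit or range.

## Working session

There is one attempt and no reset: what is moved stays moved. The work goes in short steps, Python scripts to look and compute and a tool call to move; the robot and the scene stay as the last step left them, time stands still between calls to the robot, and variables do not carry over. Pictures are saved under pics/ and viewed, at most 10 in all, crops included, and the job is handed in when it is done.

Besides the shell and the picture viewer there is one more tool, called after "Emit:" in YAML: its name, and indented under it one key for each argument. servo_tool: Moves the arm, as the interface text tells. Scaled input: -1 to 1 covers 50 cm each way for a shift and 0.12 rad each way for a turn. Its arguments: {"type":"object","properties":{"offset":{"type":"array","items":{"type":"array","items":{"type":"number"}}},"twist":{"type":"array","items":{"type":"array","items":{"type":"number"}}},"claw":{"type":"array","items":{"type":"number"}},"squeeze":{"type":"number"}},"required":["offset","twist","claw"]}

```bash
mkdir -p pics
cat > h.py <<'E'
import numpy as np, cv2
from rig import monitor, optics, env, spotter
def ray(cam,px):
    p=optics.camera_params(cam); f=240/np.tan(np.radians(p["fov_y"])/2)
    R=np.array(p["rotation"],float)
    if R.shape!=(3,3):
        from scipy.spatial.transform import Rotation as Ro
        R=Ro.from_quat(np.roll(R,-1)).as_matrix()
    return np.array(p["xyz"]),R@np.array([(px[0]-p["cx"])/f,(px[1]-p["cy"])/f,1]),R,f,p
def atz(cam,px,z):
    o,d,*_=ray(cam,px); return o+d*(z-o[2])/d[2]
def proj(cam,X):
    o,_,R,f,p=ray(cam,(0,0)); c=R.T@(np.array(X)-o); return np.array([p["cx"]+f*c[0]/c[2],p["cy"]+f*c[1]/c[2]])
E
python3 - <<'E'
from h import *
for c in("scene","top"):
    print(optics.camera_params(c)); im=optics.camera(c); cv2.imwrite(f"pics/{c}0.png",im[:,:,::-1])
    for t in("thin_plate","thick_plate","slot_narrow","slot_middle","slot_wide"):
        print(c,t,[(np.round(r["at"]),round(r["conf"],2)) for r in spotter.landmark_of(t,c)][:4],[(np.round(r["at"]),round(r["conf"],2)) for r in spotter.recognise(t,c)][:4])
E
```

```text
{'fov_y': 55.83869245675974, 'cx': 319.5239756916816, 'cy': 246.40598917545347, 'xyz': array([ 1.03551585, -0.4042384 ,  0.85437886]), 'rotation': array([-0.2540282 ,  0.8447606 ,  0.45154006, -0.13401784])}
scene thin_plate [(array([279., 247.]), 0.94), (array([376., 290.]), 0.25), (array([127., 316.]), 0.23)] [(array([275., 238.]), 0.96), (array([180., 371.]), 0.46)]
scene thick_plate [(array([242., 293.]), 0.93), (array([211., 271.]), 0.67)] [(array([210., 262.]), 0.95), (array([196., 304.]), 0.69), (array([238., 285.]), 0.68), (array([503., 217.]), 0.68)]
scene slot_narrow [(array([351., 193.]), 0.95)] [(array([352., 184.]), 0.89), (array([505., 213.]), 0.15)]
scene slot_middle [(array([368., 181.]), 0.61), (array([215., 274.]), 0.21)] [(array([372., 168.]), 0.82)]
scene slot_wide [(array([388., 169.]), 0.63)] [(array([393., 158.]), 0.58), (array([351., 185.]), 0.18)]
{'fov_y': 57.36288401568219, 'cx': 318.6175422207818, 'cy': 231.47193514809166, 'xyz': array([ 0.48542089, -0.12384113,  1.23551432]), 'rotation': array([-0.03796595,  0.70660137, -0.70632778,  0.01934317])}
top thin_plate [(array([344., 260.]), 0.47)] [(array([346., 256.]), 0.41)]
top thick_plate [(array([401., 263.]), 0.74), (array([389., 235.]), 0.68), (array([426., 234.]), 0.44)] [(array([456., 203.]), 0.74), (array([392., 235.]), 0.65), (array([425., 237.]), 0.65), (array([402., 263.]), 0.45)]
top slot_narrow [(array([266., 263.]), 0.74), (array([439., 198.]), 0.57)] [(array([266., 266.]), 0.61), (array([182., 170.]), 0.23)]
top slot_middle [(array([244., 270.]), 0.82), (array([364., 191.]), 0.58)] [(array([243., 269.]), 0.81)]
top slot_wide [(array([220., 271.]), 0.79), (array([441., 199.]), 0.72)] [(array([215., 272.]), 0.95)]
```

View pics/scene0.png

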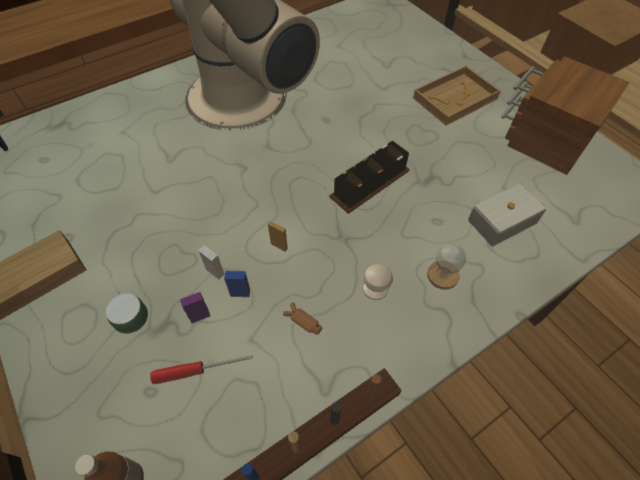

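View pics/top0.png

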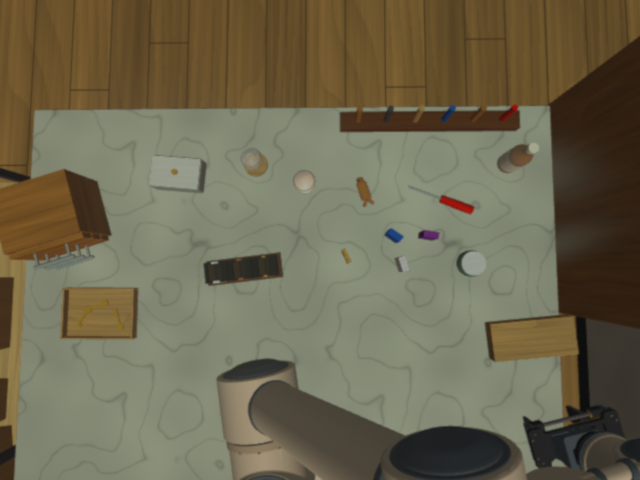

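The scene picture shows the brass plate at (278,236). There are three thick-plate candidates: grey at (211,262), blue at (237,284) and purple at (195,307). Grey is the aluminium one. The rack is at (370,178). I'll confirm with one enlarged crop.

Run:
```python
from h import *
s=cv2.imread("pics/scene0.png"); t=cv2.imread("pics/top0.png")
c=lambda im,x,y,w,h,k:cv2.resize(im[y:y+h,x:x+w],None,fx=k,fy=k,interpolation=cv2.INTER_CUBIC)
a=c(s,190,210,100,75,4); b=c(s,320,135,100,75,4); d=c(t,330,225,100,75,4)
e=c(t,195,230,100,75,4)
cv2.imwrite("pics/crop0.png",np.vstack([np.hstack([a,b]),np.hstack([d,e])]))
for n,tp,sc in(("thin",(346,256),(279,247)),("thick",(402,263),(211,271))):
    print(n,atz("top",tp,.06),atz("scene",sc,0))
for n,tp,sc in(("nar",(266,263),(351,193)),("mid",(244,270),(368,181)),("wide",(220,271),(388,169))):
    print(n,atz("top",tp,.008),atz("scene",sc,.008))
for th in("slot_narrow_mouth","slot_wide_mouth"):
  for cam in("scene","top"):
    optics.camera(cam); print(th,cam,[(np.round(r["at"],1),round(r["conf"],2),atz(cam,r["at"],.066).round(3)) for r in spotter.landmark_of(th,cam)][:2])
```

```text
thin [ 0.51512481 -0.16608574  0.06      ] [ 0.51972697 -0.16591477  0.        ]
thick [ 0.49664278 -0.31480784  0.06      ] [ 4.91267633e-01 -3.21433854e-01  1.11022302e-16]
nar [0.49668106 0.0558854  0.008     ] [0.48685805 0.05803849 0.008     ]
mid [0.47705049 0.11750001 0.008     ] [0.47895644 0.11573711 0.008     ]
wide [0.474147   0.18508585 0.008     ] [0.47493781 0.18203126 0.008     ]
slot_narrow_mouth scene [(array([351.6, 179.7]), 0.74, array([0.493, 0.051, 0.066])), (array([279.4, 246.3]), 0.56, array([ 0.559, -0.183,  0.066]))]
slot_narrow_mouth top [(array([260.4, 266.9]), 0.67, array([0.486, 0.062, 0.066])), (array([440.2, 195.9]), 0.57, array([ 0.676, -0.418,  0.066]))]
slot_wide_mouth scene [(array([390.7, 150.8]), 0.8, array([0.47 , 0.185, 0.066]))]
slot_wide_mouth top [(array([213.3, 270.7]), 0.87, array([0.475, 0.189, 0.066]))]
```

View pics/crop0.png

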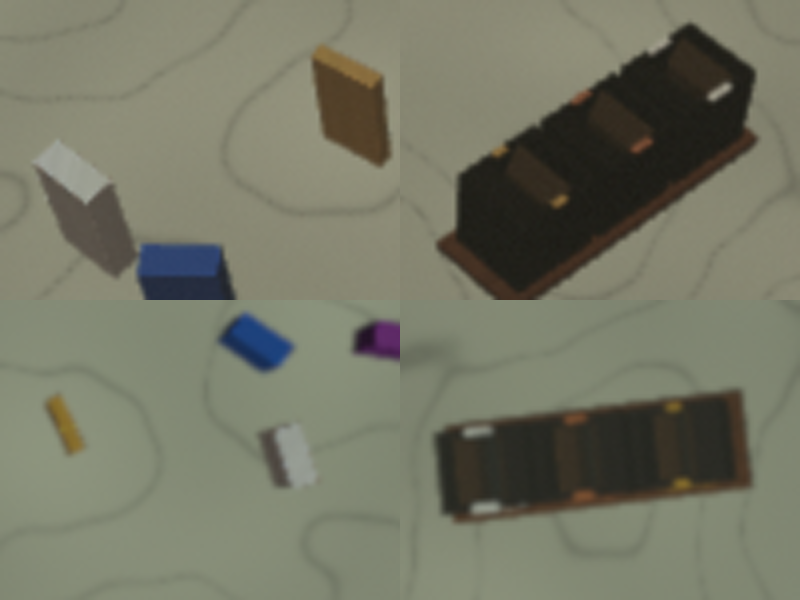

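Run:
```python
from h import *
def S(p,ox,oy,px,py): return (ox+(p[0]-px+.5)/4-.5, oy+(p[1]-py+.5)/4-.5)
def show(n,cam,q,z):
    P=np.array([atz(cam,p,z)[:2] for p in q]); 
    r=cv2.minAreaRect((P*1000).astype(np.float32)); l=P[1]-P[0]
    print(n,cam,P.mean(0).round(4),"edge deg",np.degrees(np.arctan2(l[1],l[0])).round(1),np.linalg.norm(P-np.roll(P,1,0),axis=1).round(3))
sc=lambda q:[S(p,190,210,0,0) for p in q]; tp=lambda q:[S(p,330,225,0,300) for p in q]
show("thin","scene",sc([(318,44),(383,72),(378,88),(312,60)]),.078)
show("thin","top",tp([(55,394),(84,448),(70,455),(45,402)]),.078)
show("thick","scene",sc([(58,140),(115,184),(92,203),(33,160)]),.078)
show("thick","top",tp([(296,423),(317,482),(297,487),(276,430)]),.078)
show("blue","top",tp([(240,313),(294,347),(272,372),(220,340)]),.06)
b=lambda p:S(p,320,135,400,0); t=lambda p:S(p,195,230,400,300)
for n,ps,pt in(("nar",[(499,152),(560,201)],[(674,407),(682,483)]),("mid",[(581,97),(641,145)],[(575,418),(583,495)]),("wide",[(659,46),(720,92)],[(477,432),(485,508)])):
    for cam,q in(("scene",map(b,ps)),("top",map(t,pt))):
        P=[atz(cam,x,.066)[:2] for x in q]; d=P[1]-P[0]; print(n,cam,np.mean(P,0).round(4),np.linalg.norm(d).round(3),np.degrees(np.arctan2(d[1],d[0])).round(1))
o=monitor.get_obs();print(o["time_s"],o["position"],o["tool_rot"],o["opening"],o["force"])
```

```text
thin scene [ 0.5185 -0.1648] edge deg 28.9 [0.011 0.04  0.011 0.04 ]
thin top [ 0.5152 -0.1641] edge deg -151.9 [0.008 0.04  0.01  0.038]
thick scene [ 0.4985 -0.3143] edge deg 16.9 [0.017 0.042 0.015 0.042]
thick top [ 0.4952 -0.3164] edge deg -161.2 [0.014 0.041 0.013 0.039]
blue top [ 0.5704 -0.2938] edge deg -122.6 [0.023 0.042 0.022 0.041]
nar scene [0.4908 0.0534] 0.051 8.2
nar top [0.4885 0.0523] 0.051 -173.3
mid scene [0.4823 0.1193] 0.051 6.8
mid top [0.4808 0.1186] 0.052 -173.1
wide scene [0.4746 0.1849] 0.051 7.2
wide top [0.4717 0.1842] 0.051 -172.8
1.5 [ 0.15268052 -0.60606555  0.29219883] [-6.79764898e-06  9.92397633e-01  1.23072894e-01  3.05216041e-07] 0.09146312782874727 [0.20392381 0.09646902 0.48933258]
```

Emit:
servo_tool:
  offset:
    - [0.043, 0.0363, -0.0102]
    - [0.043, 0.0363, -0.0102]
    - [0.043, 0.0363, -0.0102]
    - [0.043, 0.0363, -0.0102]
    - [0.043, 0.0363, -0.0102]
    - [0.043, 0.0363, -0.0102]
    - [0.043, 0.0363, -0.0102]
    - [0.043, 0.0363, -0.0102]
    - [0.043, 0.0363, -0.0102]
    - [0.043, 0.0363, -0.0102]
    - [0.043, 0.0363, -0.0102]
    - [0.043, 0.0363, -0.0102]
    - [0.043, 0.0363, -0.0102]
    - [0.043, 0.0363, -0.0102]
    - [0.043, 0.0363, -0.0102]
    - [0.043, 0.0363, -0.0102]
    - [0, 0, 0]
    - [0, 0, 0]
  twist:
    - [0, 0, 0.0354]
    - [0, 0, 0.0354]
    - [0, 0, 0.0354]
    - [0, 0, 0.0354]
    - [0, 0, 0.0354]
    - [0, 0, 0.0354]
    - [0, 0, 0.0354]
    - [0, 0, 0.0354]
    - [0, 0, 0.0354]
    - [0, 0, 0.0354]
    - [0, 0, 0.0354]
    - [0, 0, 0.0354]
    - [0, 0, 0.0354]
    - [0, 0, 0.0354]
    - [0, 0, 0.0354]
    - [0, 0, 0.0354]
    - [0, 0, 0]
    - [0, 0, 0]
  claw: [0.6, 0.6, 0.6, 0.6, 0.6, 0.6, 0.6, 0.6, 0.6, 0.6, 0.6, 0.6, 0.6, 0.6, 0.6, 0.6, 0.6, 0.6]
  squeeze: 30

```text
time_s: 3.3
position: [0.4969, -0.3154, 0.2105]
tool_rot: [-0.0, 0.988, 0.157, -0.0]
force: [-0.1, -0.9, 0.1]
opening: 0.0549
grip_force: 0.0
```

Emit:
servo_tool:
  offset:
    - [0, 0, -0.0314]
    - [0, 0, -0.0314]
    - [0, 0, -0.0314]
    - [0, 0, -0.0314]
    - [0, 0, -0.0314]
    - [0, 0, 0]
    - [0, 0, 0]
    - [0, 0, 0]
    - [0, 0, 0]
    - [0, 0, 0]
    - [0, 0, 0]
    - [0, 0, 0]
  twist:
    - [0, 0, 0]
    - [0, 0, 0]
    - [0, 0, 0]
    - [0, 0, 0]
    - [0, 0, 0]
    - [0, 0, 0]
    - [0, 0, 0]
    - [0, 0, 0]
    - [0, 0, 0]
    - [0, 0, 0]
    - [0, 0, 0]
    - [0, 0, 0]
  claw: [0.5, 0.5, 0.5, 0.5, 0.5, 0.5, 0.1, 0.1, 0.1, 0.1, 0.1, 0.1]
  squeeze: 40

```text
time_s: 4.5
position: [0.4969, -0.3159, 0.1327]
tool_rot: [0.0, 0.988, 0.157, 0.0]
force: [-1.4, -0.6, 6.7]
opening: 0.0179
grip_force: 40.0
```

Emit:
servo_tool:
  offset:
    - [0, 0, 0.07]
    - [0, 0, 0.08]
    - [0, 0, 0.08]
    - [-0.0028, 0.0589, 0]
    - [-0.0028, 0.0589, 0]
    - [-0.0028, 0.0589, 0]
    - [-0.0028, 0.0589, 0]
    - [-0.0028, 0.0589, 0]
    - [-0.0028, 0.0589, 0]
    - [-0.0028, 0.0589, 0]
    - [-0.0028, 0.0589, 0]
    - [-0.0028, 0.0589, 0]
    - [-0.0028, 0.0589, 0]
    - [-0.0028, 0.0589, 0]
    - [-0.0028, 0.0589, 0]
    - [-0.0028, 0.0589, 0]
    - [-0.0028, 0.0589, 0]
    - [-0.0028, 0.0589, 0]
    - [-0.0028, 0.0589, 0]
    - [-0.0028, 0.0589, 0]
  twist:
    - [0, 0, 0]
    - [0, 0, 0]
    - [0, 0, 0]
    - [0, 0, -0.093]
    - [0, 0, -0.093]
    - [0, 0, -0.093]
    - [0, 0, -0.093]
    - [0, 0, -0.093]
    - [0, 0, -0.093]
    - [0, 0, -0.093]
    - [0, 0, -0.093]
    - [0, 0, -0.093]
    - [0, 0, -0.093]
    - [0, 0, -0.093]
    - [0, 0, -0.093]
    - [0, 0, -0.093]
    - [0, 0, -0.093]
    - [0, 0, -0.093]
    - [0, 0, -0.093]
    - [0, 0, -0.093]
  claw: [0.1, 0.1, 0.1, 0.1, 0.1, 0.1, 0.1, 0.1, 0.1, 0.1, 0.1, 0.1, 0.1, 0.1, 0.1, 0.1, 0.1, 0.1, 0.1, 0.1]
  squeeze: 40

```text
time_s: 6.5
position: [0.4725, 0.1862, 0.2472]
tool_rot: [-0.0, 0.998, 0.062, -0.0]
force: [0.6, 0.2, -1.1]
opening: 0.0178
grip_force: 40.0
```

Emit:
servo_tool:
  offset:
    - [0, 0, -0.03]
    - [0, 0, -0.03]
    - [0, 0, 0]
  twist:
    - [0, 0, 0]
    - [0, 0, 0]
    - [0, 0, 0]
  claw: [0.1, 0.1, 0.1]

```text
time_s: 6.8
position: [0.4719, 0.185, 0.2158]
tool_rot: [0.0, 0.998, 0.063, -0.001]
force: [-0.1, 0.1, -1.0]
opening: 0.0179
grip_force: 40.0
```

Run:
```python
from h import *
o=monitor.get_obs();print(o["time_s"],o["position"],o["tool_rot"],o["opening"],o["force"],o["moment"])
s=optics.camera("scene")[:,:,::-1]
c=lambda im,x,y,w,h,k:cv2.resize(im[y:y+h,x:x+w],None,fx=k,fy=k,interpolation=cv2.INTER_CUBIC)
cv2.imwrite("pics/w1.png",c(s,330,70,100,100,6))
# predicted bottom corners of the plate, and mouth
x,y,z=o["position"];a=np.radians(7.2)
for u in(-.02,.02):
  for v in(-.009,.009):
    print(proj("scene",[x+u*np.cos(a)-v*np.sin(a),y+u*np.sin(a)+v*np.cos(a),z-.1327]).round(1), (6*(proj("scene",[x+u*np.cos(a)-v*np.sin(a),y+u*np.sin(a)+v*np.cos(a),z-.1327])-[330,70])).round())
```

```text
6.8 [0.47191768 0.18501689 0.2158201 ] [ 2.73931844e-04  9.98027340e-01  6.27650156e-02 -1.38058957e-03] 0.017851171141813175 [-0.14217869  0.0714075  -1.01903899] [ 0.00207683 -0.00042149 -0.00243367]
[383.6 143.2] [322. 439.]
[388.9 139.7] [353. 418.]
[395.7 152.3] [394. 494.]
[401.  148.7] [426. 472.]
```

View pics/w1.png

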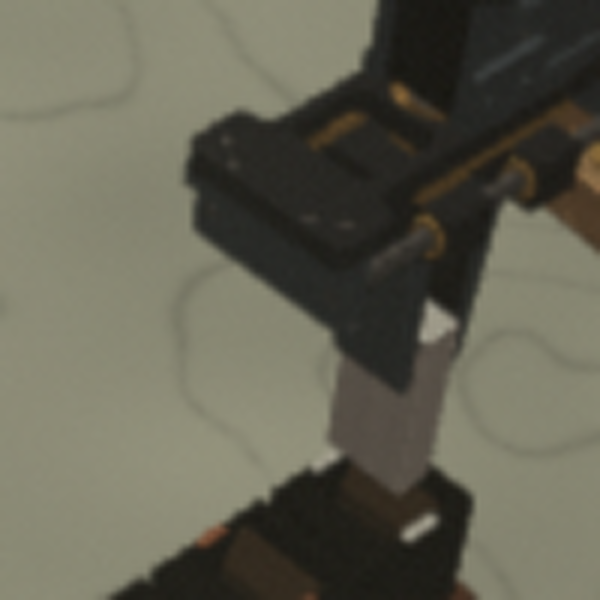

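The held plate's lower corners, at (330,440) and (402,496) in the crop, line up with the wide slot's aluminium marks to within about 1.5 mm. Descending gently.

Emit:
servo_tool:
  offset:
    - [0, -0.0014, -0.008]
    - [0, 0, -0.008]
    - [0, 0, -0.008]
    - [0, 0, -0.008]
    - [0, 0, -0.006]
    - [0, 0, -0.004]
    - [0, 0, 0]
  twist:
    - [0, 0, 0]
    - [0, 0, 0]
    - [0, 0, 0]
    - [0, 0, 0]
    - [0, 0, 0]
    - [0, 0, 0]
    - [0, 0, 0]
  claw: [0.1, 0.1, 0.1, 0.1, 0.1, 0.1, 0.1]

```text
time_s: 7.55
position: [0.4728, 0.1842, 0.1958]
tool_rot: [0.0, 0.998, 0.062, -0.0]
force: [0.5, 0.6, -1.4]
opening: 0.0178
grip_force: 40.0
```

Emit:
servo_tool:
  offset:
    - [0, 0, -0.003]
    - [0, 0, -0.003]
    - [0, 0, 0]
  twist:
    - [0, 0, 0]
    - [0, 0, 0]
    - [0, 0, 0]
  claw: [0.1, 0.1, 0.1]

```text
time_s: 7.85
position: [0.4728, 0.1843, 0.193]
tool_rot: [0.0, 0.998, 0.062, -0.0]
force: [-0.3, 0.4, -0.7]
opening: 0.0179
grip_force: 40.0
```

Emit:
servo_tool:
  offset:
    - [0, 0, -0.002]
    - [0, 0, -0.002]
    - [0, 0, -0.002]
    - [0, 0, 0]
  twist:
    - [0, 0, 0]
    - [0, 0, 0]
    - [0, 0, 0]
    - [0, 0, 0]
  claw: [0.1, 0.1, 0.1, 0.1]

```text
time_s: 8.25
position: [0.4729, 0.1843, 0.19]
tool_rot: [0.0, 0.998, 0.062, -0.0]
force: [-0.0, 0.3, -1.5]
opening: 0.0176
grip_force: 40.0
```

Emit:
servo_tool:
  offset:
    - [0, 0, -0.002]
    - [0, 0, -0.002]
    - [0, 0, -0.002]
    - [0, 0, 0]
  twist:
    - [0, 0, 0]
    - [0, 0, 0]
    - [0, 0, 0]
    - [0, 0, 0]
  claw: [0.1, 0.1, 0.1, 0.1]

```text
time_s: 8.65
position: [0.473, 0.1842, 0.1871]
tool_rot: [0.0, 0.998, 0.063, 0.0]
force: [0.8, -2.0, 0.8]
opening: 0.0174
grip_force: 40.0
```

Emit:
servo_tool:
  offset:
    - [0, 0, -0.002]
    - [0, 0, -0.002]
    - [0, 0, 0]
  twist:
    - [0, 0, 0]
    - [0, 0, 0]
    - [0, 0, 0]
  claw: [0.1, 0.1, 0.1]

```text
time_s: 8.95
position: [0.4731, 0.1842, 0.1852]
tool_rot: [0.0, 0.998, 0.063, 0.0]
force: [-0.3, -3.4, 3.5]
opening: 0.0175
grip_force: 40.0
```

Emit:
servo_tool:
  offset:
    - [0, 0, -0.002]
    - [0, 0, -0.002]
    - [0, 0, 0]
  twist:
    - [0, 0, 0]
    - [0, 0, 0]
    - [0, 0, 0]
  claw: [0.1, 0.1, 0.1]

```text
time_s: 9.25
position: [0.4731, 0.1842, 0.1832]
tool_rot: [0.0, 0.998, 0.063, 0.0]
force: [1.3, -4.2, 2.6]
opening: 0.0176
grip_force: 40.0
```

Emit:
servo_tool:
  offset:
    - [0, 0, -0.003]
    - [0, 0, -0.003]
    - [0, 0, -0.003]
    - [0, 0, 0]
  twist:
    - [0, 0, 0]
    - [0, 0, 0]
    - [0, 0, 0]
    - [0, 0, 0]
  claw: [0.1, 0.1, 0.1, 0.1]

```text
time_s: 9.65
position: [0.4727, 0.1842, 0.1783]
tool_rot: [0.0, 0.998, 0.062, -0.0]
force: [1.3, -4.7, -2.9]
opening: 0.0176
grip_force: 40.0
```

Emit:
servo_tool:
  offset:
    - [0, 0, -0.003]
    - [0, 0, -0.003]
    - [0, 0, -0.003]
    - [0, 0, 0]
  twist:
    - [0, 0, 0]
    - [0, 0, 0]
    - [0, 0, 0]
    - [0, 0, 0]
  claw: [0.1, 0.1, 0.1, 0.1]

```text
time_s: 10.05
position: [0.4727, 0.1842, 0.1738]
tool_rot: [0.0, 0.998, 0.062, -0.0]
force: [1.3, -5.3, -4.0]
opening: 0.0175
grip_force: 40.0
```

Emit:
servo_tool:
  offset:
    - [0, 0, -0.003]
    - [0, 0, -0.003]
    - [0, 0, -0.002]
    - [0, 0, 0]
  twist:
    - [0, 0, 0]
    - [0, 0, 0]
    - [0, 0, 0]
    - [0, 0, 0]
  claw: [0.1, 0.1, 0.1, 0.1]

```text
time_s: 10.45
position: [0.4727, 0.1842, 0.1698]
tool_rot: [0.0, 0.998, 0.062, -0.0]
force: [2.3, -4.1, -2.3]
opening: 0.0176
grip_force: 40.0
```

Emit:
servo_tool:
  offset:
    - [0, 0, -0.002]
    - [0, 0, -0.002]
  twist:
    - [0, 0, 0]
    - [0, 0, 0]
  claw: [0.1, 0.1]

```text
time_s: 10.65
position: [0.4728, 0.1842, 0.168]
tool_rot: [0.0, 0.998, 0.062, -0.0]
force: [0.5, -5.1, 0.9]
opening: 0.0179
grip_force: 40.0
```

Emit:
servo_tool:
  offset:
    - [0, 0, -0.002]
  twist:
    - [0, 0, 0]
  claw: [0.1]

```text
time_s: 10.75
position: [0.4728, 0.1843, 0.167]
tool_rot: [0.0, 0.998, 0.062, -0.0]
force: [1.0, -4.2, 1.2]
opening: 0.0179
grip_force: 40.0
```

Emit:
servo_tool:
  offset:
    - [0, 0, -0.002]
  twist:
    - [0, 0, 0]
  claw: [0.1]

```text
time_s: 10.85
position: [0.4728, 0.1842, 0.166]
tool_rot: [0.0, 0.998, 0.062, -0.0]
force: [0.5, -4.6, 0.7]
opening: 0.0175
grip_force: 40.0
```

Emit:
servo_tool:
  offset:
    - [0, 0, -0.002]
  twist:
    - [0, 0, 0]
  claw: [0.1]

```text
time_s: 10.95
position: [0.4728, 0.1843, 0.165]
tool_rot: [0.0, 0.998, 0.062, -0.0]
force: [0.9, -4.7, 1.3]
opening: 0.0174
grip_force: 40.0
```

Emit:
servo_tool:
  offset:
    - [0, 0, -0.002]
  twist:
    - [0, 0, 0]
  claw: [0.1]

```text
time_s: 11.05
position: [0.4728, 0.1842, 0.164]
tool_rot: [0.0, 0.998, 0.062, -0.0]
force: [0.8, -5.5, 1.7]
opening: 0.0176
grip_force: 40.0
```

Emit:
servo_tool:
  offset:
    - [0, 0, -0.002]
  twist:
    - [0, 0, 0]
  claw: [0.1]

```text
time_s: 11.15
position: [0.4728, 0.1842, 0.163]
tool_rot: [0.0, 0.998, 0.062, -0.0]
force: [0.3, -5.1, 1.5]
opening: 0.0179
grip_force: 40.0
```

Emit:
servo_tool:
  offset:
    - [0, 0, -0.002]
  twist:
    - [0, 0, 0]
  claw: [0.1]

```text
time_s: 11.25
position: [0.4728, 0.1843, 0.162]
tool_rot: [0.0, 0.998, 0.062, -0.0]
force: [0.4, -5.1, 0.3]
opening: 0.0182
grip_force: 40.0
```

Emit:
servo_tool:
  offset:
    - [0, 0, -0.002]
  twist:
    - [0, 0, 0]
  claw: [0.1]

```text
time_s: 11.35
position: [0.4728, 0.1842, 0.161]
tool_rot: [0.0, 0.998, 0.062, -0.0]
force: [1.4, -4.2, 1.2]
opening: 0.0177
grip_force: 40.0
```

Emit:
servo_tool:
  offset:
    - [0, 0, -0.002]
  twist:
    - [0, 0, 0]
  claw: [0.1]

```text
time_s: 11.45
position: [0.4728, 0.1842, 0.16]
tool_rot: [0.0, 0.998, 0.062, -0.0]
force: [0.8, -6.1, 6.2]
opening: 0.0173
grip_force: 40.0
```

Emit:
servo_tool:
  offset:
    - [0, 0, -0.002]
  twist:
    - [0, 0, 0]
  claw: [0.1]

```text
time_s: 11.55
position: [0.4728, 0.1843, 0.1591]
tool_rot: [0.0, 0.998, 0.062, -0.0]
force: [-0.7, -5.3, 10.5]
opening: 0.0176
grip_force: 40.0
```

Emit:
servo_tool:
  offset:
    - [0, 0, 0]
    - [0, 0, 0]
  twist:
    - [0, 0, 0]
    - [0, 0, 0]
  claw: [0.1, 0.1]

```text
time_s: 11.75
position: [0.4728, 0.1843, 0.1591]
tool_rot: [0.0, 0.998, 0.062, -0.0]
force: [0.3, -4.9, 3.5]
opening: 0.0175
grip_force: 40.0
```

Emit:
servo_tool:
  offset:
    - [0, 0, 0]
    - [0, 0, 0]
    - [0, 0, 0]
    - [0, 0, 0]
    - [0, 0, 0]
    - [0, 0, 0.04]
    - [0, 0, 0.06]
    - [0, 0, 0.06]
  twist:
    - [0, 0, 0]
    - [0, 0, 0]
    - [0, 0, 0]
    - [0, 0, 0]
    - [0, 0, 0]
    - [0, 0, 0]
    - [0, 0, 0]
    - [0, 0, 0]
  claw: [0.5, 0.5, 0.5, 0.5, 0.5, 0.5, 0.5, 0.5]

```text
time_s: 12.55
position: [0.4726, 0.1842, 0.2398]
tool_rot: [0.0, 0.998, 0.062, -0.001]
force: [-0.3, 1.1, -0.3]
opening: 0.0455
grip_force: 0.0
```

Emit:
servo_tool:
  offset:
    - [0.00634, -0.0498, 0]
    - [0.00634, -0.0498, 0]
    - [0.00634, -0.0498, 0]
    - [0.00634, -0.0498, 0]
    - [0.00634, -0.0498, 0]
    - [0.00634, -0.0498, 0]
    - [0.00634, -0.0498, 0]
    - [0.00634, -0.0498, -0.0171]
    - [0.00634, -0.0498, -0.0171]
    - [0.00634, -0.0498, -0.0171]
    - [0.00634, -0.0498, -0.0171]
    - [0.00634, -0.0498, -0.0171]
    - [0.00634, -0.0498, -0.0171]
    - [0.00634, -0.0498, -0.0171]
    - [0, 0, 0]
    - [0, 0, 0]
  twist:
    - [0, 0, 0.2214]
    - [0, 0, 0.2214]
    - [0, 0, 0.2214]
    - [0, 0, 0.2214]
    - [0, 0, 0.2214]
    - [0, 0, 0.2214]
    - [0, 0, 0.2214]
    - [0, 0, 0.2214]
    - [0, 0, 0.2214]
    - [0, 0, 0.2214]
    - [0, 0, 0.2214]
    - [0, 0, 0.2214]
    - [0, 0, 0.2214]
    - [0, 0, 0.2214]
    - [0, 0, 0]
    - [0, 0, 0]
  claw: [0.5, 0.5, 0.5, 0.5, 0.5, 0.5, 0.5, 0.5, 0.5, 0.5, 0.5, 0.5, 0.5, 0.5, 0.5, 0.5]

```text
time_s: 14.15
position: [0.517, -0.1644, 0.1791]
tool_rot: [-0.0, 0.969, 0.245, -0.0]
force: [-0.6, -0.0, 0.6]
opening: 0.0452
grip_force: 0.0
```

Run:
```python
from h import *
s=optics.camera("scene")[:,:,::-1]
c=lambda im,x,y,w,h,k:cv2.resize(im[y:y+h,x:x+w],None,fx=k,fy=k,interpolation=cv2.INTER_CUBIC)
cv2.imwrite("pics/w2.png",np.hstack([c(s,320,110,100,100,4),c(s,230,180,100,100,4)]))
```

```text
(no output)
```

View pics/w2.png

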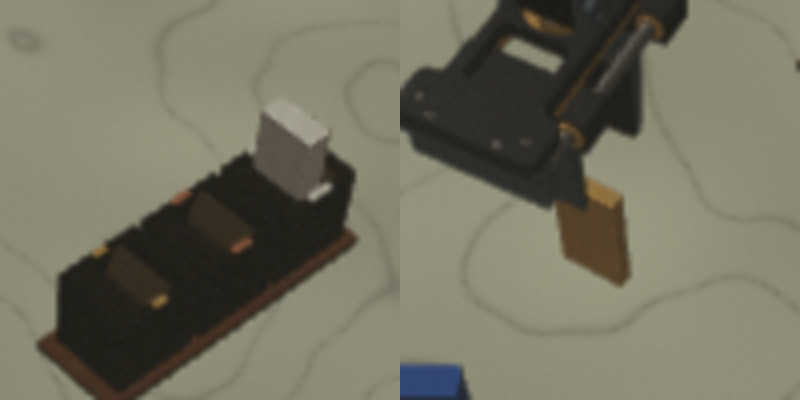

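The aluminium plate stands upright in the wide slot, top at (295,120) in the crop. The brass plate at (600,230) lies between the open fingers, so I'm descending to grip it.

Emit:
servo_tool:
  offset:
    - [0, 0, -0.0315]
    - [0, 0, -0.0315]
    - [0, 0, -0.0315]
    - [0, 0, 0]
    - [0, 0, 0]
    - [0, 0, 0]
    - [0, 0, 0]
    - [0, 0, 0]
    - [0, 0, 0]
    - [0, 0, 0]
    - [0, 0, 0]
  twist:
    - [0, 0, 0]
    - [0, 0, 0]
    - [0, 0, 0]
    - [0, 0, 0]
    - [0, 0, 0]
    - [0, 0, 0]
    - [0, 0, 0]
    - [0, 0, 0]
    - [0, 0, 0]
    - [0, 0, 0]
    - [0, 0, 0]
  claw: [0.5, 0.5, 0.5, 0.5, 0.03, 0.03, 0.03, 0.03, 0.03, 0.03, 0.03]
  squeeze: 40

```text
time_s: 15.3
position: [0.5174, -0.1644, 0.1324]
tool_rot: [0.0, 0.969, 0.246, 0.0]
force: [-0.8, 1.0, 6.7]
opening: 0.0096
grip_force: 40.0
```

Emit:
servo_tool:
  offset:
    - [0, 0, 0.06]
    - [0, 0, 0.06]
    - [0, 0, 0.06]
    - [-0.00396, 0.03106, 0]
    - [-0.00396, 0.03106, 0]
    - [-0.00396, 0.03106, 0]
    - [-0.00396, 0.03106, 0]
    - [-0.00396, 0.03106, 0]
    - [-0.00396, 0.03106, 0]
    - [-0.00396, 0.03106, 0]
    - [-0.00396, 0.03106, 0]
    - [-0.00396, 0.03106, 0]
    - [-0.00396, 0.03106, 0]
    - [-0.00396, 0.03106, 0]
    - [-0.00396, 0.03106, 0]
    - [-0.00396, 0.03106, 0]
    - [-0.00396, 0.03106, 0]
    - [0, 0, 0]
    - [0, 0, 0]
  twist:
    - [0, 0, 0]
    - [0, 0, 0]
    - [0, 0, 0]
    - [0, 0, -0.2214]
    - [0, 0, -0.2214]
    - [0, 0, -0.2214]
    - [0, 0, -0.2214]
    - [0, 0, -0.2214]
    - [0, 0, -0.2214]
    - [0, 0, -0.2214]
    - [0, 0, -0.2214]
    - [0, 0, -0.2214]
    - [0, 0, -0.2214]
    - [0, 0, -0.2214]
    - [0, 0, -0.2214]
    - [0, 0, -0.2214]
    - [0, 0, -0.2214]
    - [0, 0, 0]
    - [0, 0, 0]
  claw: [0.03, 0.03, 0.03, 0.03, 0.03, 0.03, 0.03, 0.03, 0.03, 0.03, 0.03, 0.03, 0.03, 0.03, 0.03, 0.03, 0.03, 0.03, 0.03]

```text
time_s: 17.2
position: [0.4894, 0.053, 0.2219]
tool_rot: [0.0, 0.998, 0.063, -0.0]
force: [-0.0, -0.8, -3.5]
opening: 0.0099
grip_force: 40.0
```

Run:
```python
from h import *
o=monitor.get_obs();print(o["position"],o["tool_rot"])
s=optics.camera("scene")[:,:,::-1]
c=lambda im,x,y,w,h,k:cv2.resize(im[y:y+h,x:x+w],None,fx=k,fy=k,interpolation=cv2.INTER_CUBIC)
cv2.imwrite("pics/n1.png",c(s,310,110,100,100,6))
x,y,z=o["position"];a=np.radians(7.2)
q=lambda x,y,z:(6*(proj("scene",[x,y,z])-[310,110])+2.5).round()
for u in(-.02,.02):
  for v in(-.005,.005):
    print(q(x+u*np.cos(a)-v*np.sin(a),y+u*np.sin(a)+v*np.cos(a),z-.1324))
```

```text
[0.48944754 0.05303162 0.2219131 ] [ 7.30798918e-05  9.98000853e-01  6.32002318e-02 -1.52199663e-04]
[209. 348.]
[229. 335.]
[282. 407.]
[301. 394.]
```

View pics/n1.png

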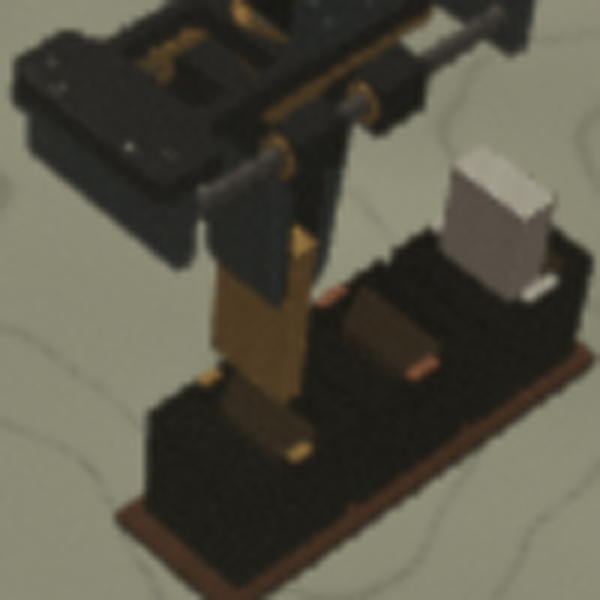

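The brass plate hangs over the narrow slot, lower corners at (212,348) and (290,405) in the crop. It lines up with the brass marks at (209,377) and (299,451).

Emit:
servo_tool:
  offset:
    - [0, -0.0008, -0.012]
    - [0, 0, -0.012]
    - [0, 0, -0.012]
    - [0, 0, -0.01]
    - [0, 0, -0.008]
    - [0, 0, -0.004]
    - [0, 0, 0]
  twist:
    - [0, 0, 0]
    - [0, 0, 0]
    - [0, 0, 0]
    - [0, 0, 0]
    - [0, 0, 0]
    - [0, 0, 0]
    - [0, 0, 0]
  claw: [0.03, 0.03, 0.03, 0.03, 0.03, 0.03, 0.03]

```text
time_s: 17.95
position: [0.4895, 0.0527, 0.1928]
tool_rot: [-0.0, 0.998, 0.063, -0.0]
force: [0.5, 0.1, -3.1]
opening: 0.0097
grip_force: 40.0
```

Emit:
servo_tool:
  offset:
    - [0, 0, -0.003]
    - [0, 0, -0.003]
    - [0, 0, 0]
  twist:
    - [0, 0, 0]
    - [0, 0, 0]
    - [0, 0, 0]
  claw: [0.03, 0.03, 0.03]

```text
time_s: 18.25
position: [0.4895, 0.0527, 0.1899]
tool_rot: [-0.0, 0.998, 0.062, -0.0]
force: [-0.2, 0.4, -2.5]
opening: 0.0096
grip_force: 40.0
```

Emit:
servo_tool:
  offset:
    - [0, 0, -0.002]
    - [0, 0, -0.002]
    - [0, 0, 0]
  twist:
    - [0, 0, 0]
    - [0, 0, 0]
    - [0, 0, 0]
  claw: [0.03, 0.03, 0.03]

```text
time_s: 18.55
position: [0.4895, 0.0527, 0.1879]
tool_rot: [-0.0, 0.998, 0.062, -0.0]
force: [-0.7, -0.3, -3.3]
opening: 0.01
grip_force: 40.0
```

Emit:
servo_tool:
  offset:
    - [0, 0, -0.002]
    - [0, 0, -0.002]
    - [0, 0, 0]
  twist:
    - [0, 0, 0]
    - [0, 0, 0]
    - [0, 0, 0]
  claw: [0.03, 0.03, 0.03]

```text
time_s: 18.85
position: [0.4896, 0.0529, 0.1861]
tool_rot: [-0.0, 0.998, 0.062, 0.0]
force: [-0.5, 2.5, -0.1]
opening: 0.0095
grip_force: 40.0
```

Emit:
servo_tool:
  offset:
    - [0, 0.0012, 0]
    - [0, 0, -0.002]
    - [0, 0, -0.002]
    - [0, 0, 0]
  twist:
    - [0, 0, 0]
    - [0, 0, 0]
    - [0, 0, 0]
    - [0, 0, 0]
  claw: [0.03, 0.03, 0.03, 0.03]

```text
time_s: 19.25
position: [0.4898, 0.0532, 0.1842]
tool_rot: [0.0, 0.998, 0.062, 0.0]
force: [0.6, 0.8, 2.4]
opening: 0.0101
grip_force: 40.0
```

Emit:
servo_tool:
  offset:
    - [0, 0, -0.002]
    - [0, 0, -0.002]
    - [0, 0, 0]
  twist:
    - [0, 0, 0]
    - [0, 0, 0]
    - [0, 0, 0]
  claw: [0.03, 0.03, 0.03]

```text
time_s: 19.55
position: [0.49, 0.0533, 0.1823]
tool_rot: [0.0, 0.998, 0.062, 0.001]
force: [0.2, 0.7, 5.5]
opening: 0.0099
grip_force: 40.0
```

Emit:
servo_tool:
  offset:
    - [0, 0.0004, -0.002]
    - [0, 0, -0.002]
    - [0, 0, -0.002]
  twist:
    - [0, 0, 0]
    - [0, 0, 0]
    - [0, 0, 0]
  claw: [0.03, 0.03, 0.03]

```text
time_s: 19.85
position: [0.4897, 0.0534, 0.1789]
tool_rot: [0.0, 0.998, 0.063, 0.0]
force: [0.9, -1.8, 1.4]
opening: 0.0101
grip_force: 40.0
```

Emit:
servo_tool:
  offset:
    - [0, 0, -0.002]
    - [0, 0, -0.002]
    - [0, 0, -0.002]
  twist:
    - [0, 0, 0]
    - [0, 0, 0]
    - [0, 0, 0]
  claw: [0.03, 0.03, 0.03]

```text
time_s: 20.15
position: [0.4895, 0.0534, 0.1758]
tool_rot: [0.0, 0.998, 0.063, -0.0]
force: [-0.3, -2.8, 1.0]
opening: 0.0099
grip_force: 40.0
```

Emit:
servo_tool:
  offset:
    - [0, 0, -0.002]
    - [0, 0, -0.002]
    - [0, 0, -0.002]
  twist:
    - [0, 0, 0]
    - [0, 0, 0]
    - [0, 0, 0]
  claw: [0.03, 0.03, 0.03]

```text
time_s: 20.45
position: [0.4895, 0.0534, 0.1729]
tool_rot: [0.0, 0.998, 0.062, -0.0]
force: [0.1, -3.8, -0.3]
opening: 0.0099
grip_force: 40.0
```

Emit:
servo_tool:
  offset:
    - [0, 0, -0.002]
    - [0, 0, -0.002]
    - [0, 0, -0.002]
  twist:
    - [0, 0, 0]
    - [0, 0, 0]
    - [0, 0, 0]
  claw: [0.03, 0.03, 0.03]

```text
time_s: 20.75
position: [0.4896, 0.0535, 0.1699]
tool_rot: [0.0, 0.998, 0.062, 0.0]
force: [0.7, -5.1, -0.2]
opening: 0.0098
grip_force: 40.0
```

Bottom is near 37.5 mm. From here it's 1 mm steps to feel the stop, with a baseline of about 0 N.

Emit:
servo_tool:
  offset:
    - [0, 0, -0.002]
    - [0, 0, -0.002]
  twist:
    - [0, 0, 0]
    - [0, 0, 0]
  claw: [0.03, 0.03]

```text
time_s: 20.95
position: [0.4896, 0.0535, 0.1679]
tool_rot: [0.0, 0.998, 0.063, 0.0]
force: [1.1, -3.7, 0.2]
opening: 0.0098
grip_force: 40.0
```

Emit:
servo_tool:
  offset:
    - [0, 0, -0.002]
  twist:
    - [0, 0, 0]
  claw: [0.03]

```text
time_s: 21.05
position: [0.4896, 0.0535, 0.167]
tool_rot: [0.0, 0.998, 0.062, 0.0]
force: [0.4, -5.0, 0.1]
opening: 0.0097
grip_force: 40.0
```

Emit:
servo_tool:
  offset:
    - [0, 0, -0.002]
  twist:
    - [0, 0, 0]
  claw: [0.03]

```text
time_s: 21.15
position: [0.4896, 0.0535, 0.1659]
tool_rot: [0.0, 0.998, 0.062, 0.0]
force: [0.7, -5.6, -0.6]
opening: 0.0099
grip_force: 40.0
```

Emit:
servo_tool:
  offset:
    - [0, 0, -0.002]
  twist:
    - [0, 0, 0]
  claw: [0.03]

```text
time_s: 21.25
position: [0.4896, 0.0535, 0.1649]
tool_rot: [0.0, 0.998, 0.063, 0.0]
force: [1.4, -4.8, -0.4]
opening: 0.0099
grip_force: 40.0
```

Emit:
servo_tool:
  offset:
    - [0, 0, -0.002]
  twist:
    - [0, 0, 0]
  claw: [0.03]

```text
time_s: 21.35
position: [0.4896, 0.0535, 0.1639]
tool_rot: [0.0, 0.998, 0.062, 0.0]
force: [0.5, -5.3, -0.2]
opening: 0.0096
grip_force: 40.0
```

Emit:
servo_tool:
  offset:
    - [0, 0, -0.002]
  twist:
    - [0, 0, 0]
  claw: [0.03]

```text
time_s: 21.45
position: [0.4896, 0.0535, 0.1629]
tool_rot: [-0.0, 0.998, 0.062, 0.0]
force: [0.4, -4.4, -0.2]
opening: 0.0098
grip_force: 40.0
```

Emit:
servo_tool:
  offset:
    - [0, 0, -0.002]
  twist:
    - [0, 0, 0]
  claw: [0.03]

```text
time_s: 21.55
position: [0.4895, 0.0535, 0.1619]
tool_rot: [0.0, 0.998, 0.062, 0.0]
force: [1.3, -5.6, -0.9]
opening: 0.0098
grip_force: 40.0
```

Emit:
servo_tool:
  offset:
    - [0, 0, -0.002]
  twist:
    - [0, 0, 0]
  claw: [0.03]

```text
time_s: 21.65
position: [0.4896, 0.0535, 0.1609]
tool_rot: [0.0, 0.998, 0.062, 0.0]
force: [0.9, -4.5, 0.0]
opening: 0.0098
grip_force: 40.0
```

Emit:
servo_tool:
  offset:
    - [0, 0, -0.002]
  twist:
    - [0, 0, 0]
  claw: [0.03]

```text
time_s: 21.75
position: [0.4895, 0.0535, 0.1599]
tool_rot: [-0.0, 0.998, 0.062, -0.0]
force: [0.5, -5.2, -0.2]
opening: 0.0096
grip_force: 40.0
```

Emit:
servo_tool:
  offset:
    - [0, 0, -0.002]
  twist:
    - [0, 0, 0]
  claw: [0.03]

```text
time_s: 21.85
position: [0.4895, 0.0535, 0.1589]
tool_rot: [-0.0, 0.998, 0.062, 0.0]
force: [1.3, -5.2, -0.6]
opening: 0.0098
grip_force: 40.0
```

Emit:
servo_tool:
  offset:
    - [0, 0, -0.002]
  twist:
    - [0, 0, 0]
  claw: [0.03]

```text
time_s: 21.95
position: [0.4896, 0.0535, 0.1581]
tool_rot: [0.0, 0.998, 0.063, 0.0]
force: [-0.2, -4.7, 7.6]
opening: 0.0098
grip_force: 40.0
```

Emit:
servo_tool:
  offset:
    - [0, 0, -0.002]
  twist:
    - [0, 0, 0]
  claw: [0.03]

```text
time_s: 22.05
position: [0.4896, 0.0535, 0.1572]
tool_rot: [0.0, 0.998, 0.062, 0.0]
force: [-1.7, -4.6, 11.3]
opening: 0.0096
grip_force: 40.0
```

Emit:
servo_tool:
  offset:
    - [0, 0, -0.002]
  twist:
    - [0, 0, 0]
  claw: [0.03]

```text
time_s: 22.15
position: [0.4897, 0.0535, 0.1564]
tool_rot: [0.0, 0.998, 0.062, 0.0]
force: [-2.2, -4.6, 16.0]
opening: 0.0099
grip_force: 40.0
```

Emit:
servo_tool:
  offset:
    - [0, 0, 0]
    - [0, 0, 0]
    - [0, 0, 0]
  twist:
    - [0, 0, 0]
    - [0, 0, 0]
    - [0, 0, 0]
  claw: [0.03, 0.03, 0.03]

```text
time_s: 22.45
position: [0.4896, 0.0535, 0.1563]
tool_rot: [0.0, 0.998, 0.062, 0.0]
force: [-1.8, -4.8, 9.4]
opening: 0.0099
grip_force: 40.0
```

Emit:
servo_tool:
  offset:
    - [0, 0, 0]
    - [0, 0, 0]
    - [0, 0, 0]
    - [0, 0, 0]
    - [0, 0, 0]
    - [0, 0, 0.04]
    - [0, 0, 0.08]
    - [0, 0, 0.08]
    - [0, 0, 0.08]
    - [0, -0.08, 0]
    - [0, -0.08, 0]
    - [0, -0.08, 0]
    - [0, -0.08, 0]
    - [0, -0.08, 0]
    - [0, -0.08, 0]
    - [0, 0, 0]
    - [0, 0, 0]
  twist:
    - [0, 0, 0]
    - [0, 0, 0]
    - [0, 0, 0]
    - [0, 0, 0]
    - [0, 0, 0]
    - [0, 0, 0]
    - [0, 0, 0]
    - [0, 0, 0]
    - [0, 0, 0]
    - [0, 0, 0]
    - [0, 0, 0]
    - [0, 0, 0]
    - [0, 0, 0]
    - [0, 0, 0]
    - [0, 0, 0]
    - [0, 0, 0]
    - [0, 0, 0]
  claw: [0.4, 0.4, 0.4, 0.4, 0.4, 0.4, 0.4, 0.4, 0.4, 0.4, 0.4, 0.4, 0.4, 0.4, 0.4, 0.4, 0.4]

```text
time_s: 24.15
position: [0.4893, -0.1871, 0.2958]
tool_rot: [-0.0, 0.998, 0.062, -0.0]
force: [-0.7, -0.1, -0.3]
opening: 0.0364
grip_force: 0.0
```

Run:
```python
from h import *
s=optics.camera("scene")[:,:,::-1]; t=optics.camera("top")[:,:,::-1]
c=lambda im,x,y,w,h,k:cv2.resize(im[y:y+h,x:x+w],None,fx=k,fy=k,interpolation=cv2.INTER_CUBIC)
cv2.imwrite("pics/end.png",np.hstack([c(s,320,110,100,100,4),c(t,195,220,100,100,4)]))
```

```text
(no output)
```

View pics/end.png

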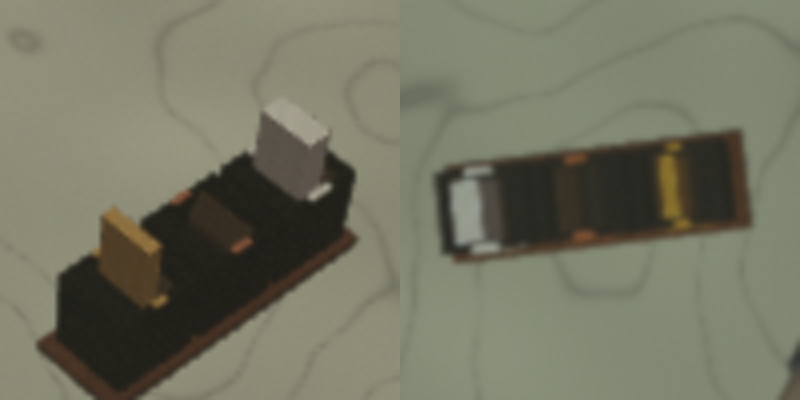

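Both plates stand upright in their slots (brass at (130,258), aluminium at (292,150) in the left crop) and the middle slot is empty. Handing in.

```bash
python3 -c "
from rig import env
print(env.finish_job())"
```

```text
the job is handed in; nothing more can be done
None
```

I handed the job in at about 24 s: the brass plate is in the narrow slot and the aluminium plate in the wide slot, each pressed onto its stop (peak wrist force 16 N and 10.5 N) and released upright, the middle slot is empty, and no verdict came back.

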